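Clear the charging dock and click in the battery packs

TASK

With the scraper block, not with the fingers, sweep all the loose metal chips off the charging dock's deck into the trough at its left end, and put the scraper back upright on its rubber mat. When the deck is clear, push each battery pack that lies about into a bay of its own until the sprung ball clicks and holds it fully home, upright and let go, and last of all throw the dock's switch lever fully over to on. Leave the other things on the bench where they are.

Things in the scene. Friction and masses are not known exactly. Their poses are not given: they have to be found in the camera images.
- dock: Charging dock, fixed. Origin on the bench; x away from the robot (into the bays), y left, z up. Deck top at z 20 mm spans x -100 to 100, y -150 to 120; lips 6 mm high on its front edge (x -100 to -94) and right end (y -150 to -144). Three bays on the rear half; clear deck before them: x -94 to 23. Trough at the left end. Right wing (x -50 to 50, y -225 to -150, top z 20) bears the switch.
- trough (a point): Middle of the trough's floor, 3 mm above the bench. Open trough joined to the deck's left end, inside x -96 to 16, y 120 to 196 mm in the dock's frame; its three outer walls are 26 mm high, and nothing stands between deck and trough: what is swept over the deck's left edge (y 120) drops in.
- switch (a joint): Main switch: lever with a round black knob 26 mm across, centre 80 mm from the pivot, which lies at x -10, y -195, z 42 mm in the dock's frame on a housing 70 x 50 x 25 mm. 0 = off, leaning 0.5 rad towards dock -x; 1.0 = on, leaning 0.5 rad to +x. Turns with slight friction (under 2 N at the knob), stays where left.
- switch_tip (a point): Centre of the switch lever's knob.
- scraper: Scraper block, wood, 0.18 kg: a foot 96 x 34 x 16 mm (x, y, z) and upon it a grip rib 70 x 22 mm that reaches to z 56 mm. Origin: centre of the underside. It is held by the rib, across its 22 mm (y), and sweeps with its long foot face (facing y).
- mat: The scraper's place: black rubber mat 130 x 70 x 4 mm fixed on the bench, long along its x. Origin: centre of its underside.
- bay0 (a point): Right bay (dock y -80 mm): the point on the deck (dock x 58 mm) where a pack's origin lies when clicked home. The bay is a channel along dock x, open above and to -x, 46 mm wide between walls 19 mm high, from dock x 35 to the back stop's face at x 95 (stop 45 mm high); its mouth, x 23 to 35, flares to 58 mm wide.
- ball0 (a joint): Sprung steel ball in the left (+y) wall of the right bay, at the bay point's x, 10 mm above the deck, radius 9 mm. 0 = fully out, standing 5 mm into the channel; 0.005 (m) = pressed flush with the wall. Preload 2 N plus 1.1 N per mm: pushing a pack past it takes 10 to 20 N in all; it then snaps into the pack's groove.
- bay1 (a point): Middle bay (dock y 0 mm): the point on the deck (dock x 58 mm) where a pack's origin lies when clicked home. The bay is a channel along dock x, open above and to -x, 46 mm wide between walls 19 mm high, from dock x 35 to the back stop's face at x 95 (stop 45 mm high); its mouth, x 23 to 35, flares to 58 mm wide.
- ball1 (a joint): Sprung steel ball in the left (+y) wall of the middle bay, at the bay point's x, 10 mm above the deck, radius 9 mm. 0 = fully out, standing 5 mm into the channel; 0.005 (m) = pressed flush with the wall. Preload 2 N plus 1.1 N per mm: pushing a pack past it takes 10 to 20 N in all; it then snaps into the pack's groove.
- bay2 (a point): Left bay (dock y 80 mm): the point on the deck (dock x 58 mm) where a pack's origin lies when clicked home. The bay is a channel along dock x, open above and to -x, 46 mm wide between walls 19 mm high, from dock x 35 to the back stop's face at x 95 (stop 45 mm high); its mouth, x 23 to 35, flares to 58 mm wide.
- ball2 (a joint): Sprung steel ball in the left (+y) wall of the left bay, at the bay point's x, 10 mm above the deck, radius 9 mm. 0 = fully out, standing 5 mm into the channel; 0.005 (m) = pressed flush with the wall. Preload 2 N plus 1.1 N per mm: pushing a pack past it takes 10 to 20 N in all; it then snaps into the pack's groove.
- pack0: Battery pack, about 0.3 kg, 72 x 44 x 50 mm (x, y, z), the same either way round. Lower 22 mm: mid-way along each long side an upright groove 16 mm wide and 6 mm deep for the dock's ball, and upright corners chamfered (5 mm in over the last 10 mm). Origin: centre of the underside. Its upper 28 mm can be gripped across the 44 mm, above the bay walls. None if absent (two or three are there).
- pack1: Battery pack, about 0.3 kg, 72 x 44 x 50 mm (x, y, z), the same either way round. Lower 22 mm: mid-way along each long side an upright groove 16 mm wide and 6 mm deep for the dock's ball, and upright corners chamfered (5 mm in over the last 10 mm). Origin: centre of the underside. Its upper 28 mm can be gripped across the 44 mm, above the bay walls. None if absent (two or three are there).
- pack2: Battery pack, about 0.3 kg, 72 x 44 x 50 mm (x, y, z), the same either way round. Lower 22 mm: mid-way along each long side an upright groove 16 mm wide and 6 mm deep for the dock's ball, and upright corners chamfered (5 mm in over the last 10 mm). Origin: centre of the underside. Its upper 28 mm can be gripped across the 44 mm, above the bay walls. None if absent (two or three are there).
- chip0: Loose steel chip (bar offcut), a little block 14 to 20 mm long, 12 to 14 mm wide and 8 to 10 mm high, lying on the deck; origin: centre of its underside. None if absent (three to six are there).
- chip1: Loose steel chip (bar offcut), a little block 14 to 20 mm long, 12 to 14 mm wide and 8 to 10 mm high, lying on the deck; origin: centre of its underside. None if absent (three to six are there).
- chip2: Loose steel chip (bar offcut), a little block 14 to 20 mm long, 12 to 14 mm wide and 8 to 10 mm high, lying on the deck; origin: centre of its underside. None if absent (three to six are there).
- chip3: Loose steel chip (bar offcut), a little block 14 to 20 mm long, 12 to 14 mm wide and 8 to 10 mm high, lying on the deck; origin: centre of its underside. None if absent (three to six are there).
- chip4: Loose steel chip (bar offcut), a little block 14 to 20 mm long, 12 to 14 mm wide and 8 to 10 mm high, lying on the deck; origin: centre of its underside. None if absent (three to six are there).
- chip5: Loose steel chip (bar offcut), a little block 14 to 20 mm long, 12 to 14 mm wide and 8 to 10 mm high, lying on the deck; origin: centre of its underside. None if absent (three to six are there).
- jar: Bystander: glass jar with steel cap, 60 mm across, 85 mm high. Leave alone.
- tape: Bystander: roll of black tape, 90 mm across, 19 mm high. Leave alone.
- meter: Bystander: orange hand-held test meter, 140 x 75 x 41 mm. Leave alone.
Things that resemble listed ones, but are neither listed nor needed, are in the scene too. What is shaped like the pack0 but green is not meant.

How it is judged:
By the outcome, as a careful person would: the job done as asked, in the order asked, and still so for the second after the job is handed in, with the robot touching nothing.
Of pack0, pack1, pack2 only 2 to 3 are there at a start; the rules pass over those that are not, and their reading is None.
Of chip0, chip1, chip2, chip3, chip4, chip5 only 3 to 6 are there at a start; the rules pass over those that are not, and their reading is None.
At some moment in a run one of pack0, pack1, pack2 may be knocked a few centimetres aside while the robot is not near it.
Once in a run the grip may slacken for a moment while it holds something.
It also fails if it takes over 210 s, if anything falls off the work surface, if the arm or the gripper's body presses on something with over 40 N, if the wrist force passes 120 N, or if a joint passes its speed limit or range.

ROBOT

A 6-joint arm with a two-finger parallel gripper is mounted at the origin on the work surface. World frame = base frame: x ahead of the robot, y to its left, z up, the work surface at z = 0. Lengths are in mm, angles in rad, forces in N, time in s.
With the tool pointing down it reaches from about 275 to 875 mm from the base axis. Payload 12.5 kg.
Tool frame: the origin (TCP) lies on the mounting face of the last link; the fingertips stand 173 mm ahead of it and the grasp point (between the pads) lies 155 mm ahead of it; z points along the fingers, y is the line along which they close (so a half turn about z gives the same grasp; the last joint's range is limited). The gripper opens to 85 mm and grips with 20 to 120 N. Pads are 22 mm wide; open, the fingers measure 114 mm over their backs; the gripper's body (76 mm by 85 mm) begins 54 mm behind the grasp point. The pads swing forward as they close: fully open they stand 13 mm farther back than shut.
Start: joints at [1.198, 0.351, 1.652, -0, 1.139, -0.085], TCP at [156.083, 527.375, 404.69] pointing down, gripper open.
Joint ranges: [-2.75, 2.75], [-0.79, 2.1], [0.01, 2.65], [-1.57, 4.71], [0.07, 3.14], [-2.87, 2.87]. Speed limits (rad/s): [2.22, 2.22, 2.79, 3.14, 3.14, 3.14].

INTERFACE

Orientations are given as a 3x3 rotation matrix whose columns are the frame's x, y, z axes.
In Python, from cell import arm gives the robot as it stands. Calls block until the motion is done:
- arm.move_pose(position, orientation): joint-space move of the TCP to a pose.
- arm.line_to(position, rotation=None, vel=150, force_limit=None): straight line of the TCP; rotation=None keeps the orientation; vel is the mean speed in mm/s. With force_limit (N) it stops when the force on the tool has changed by that much, and returns True; else False.
- arm.set_joints(angles): joint-space move.
- arm.set_gripper(opening, force=None): finger opening in mm; force is the grip in N (None keeps the last); returns when the fingers have stopped.
- arm.wait(seconds).
- arm.ik(position, orientation): joint angles nearest the present ones, or None.
- arm.grab_frame(name): name is "scene" or "top" or "wrist"; returns (picture, depth): 400x640x3 uint8, blue, green, red; 400x640 float32, mm along the optical axis (not along the pixel's ray), 0 where there is no reading.
- arm.get_calibration(name): a dict with "vfov" (degrees; the focal length in pixels is half the picture's height over the tangent of half this angle, whatever the lens; pixels are square), "cx", "cy" (the principal point, pixels), "world_from_camera" (4x4, takes a point from camera to world coordinates). Camera axes: x right, y down, z forward; pixel columns grow to the right and rows downward; lengths in mm; the calibration is good to about 2 mm. The wrist camera is an equidistant fisheye: a pixel r from the principal point sees the ray r / f radians off the axis. A picture is of the moment at which its call begins: read the wrist's pose just before it. get_calibration takes no time and is no camera call; for the wrist camera it gives the pose at the moment of the call.
A pose or a line that the arm cannot do raises arm.PlanningError and nothing moves.
- arm.hand_in(): hands the job in; it is judged then, once.
Readings, each from a call of its own:
- arm.read_time_s(): time.
- arm.read_joints(): joint angles.
- arm.read_qvel(): joint speeds.
- arm.read_tau(): joint torques, N m.
- arm.read_ee_pos(): TCP position.
- arm.read_ee_rot(): TCP orientation.
- arm.read_ft_force(): force on the tool from outside, world axes, zero at the start.
- arm.read_moment(): the same for the moment, N m.
- arm.read_width(): finger opening in mm.
- arm.read_grasp_force(): force on a finger pad.
Only numpy, scipy, OpenCV 4.12 (cv2) and the standard library are available. Lean on these libraries where they do the work, as an engineer would, in place of code of your own. Each camera call takes 0.05 s, during which the arm holds its last target. There are 200 camera calls.

## Working session

There is one attempt and no reset: what is moved stays moved. The work goes in short steps, each a Python script; the robot and the scene stay as the last script left them, time stands still between calls to the robot, and variables do not carry over. Pictures are saved under pics/ and viewed, at most 14 in all, crops included, and the job is handed in when it is done.

```bash
ls; mkdir -p pics; cat > h.py <<'E'
import numpy as np, cv2
from cell import arm
def cloud(name):
    c=arm.get_calibration(name); im,d=arm.grab_frame(name)
    f=200/np.tan(np.radians(c['vfov']/2)); v,u=np.mgrid[0:400,0:640]
    x=(u-c['cx'])/f; y=(v-c['cy'])/f
    P=np.stack([x*d,y*d,d,np.ones_like(d)],-1)@np.array(c['world_from_camera']).T
    P[d==0]=np.nan
    return im,P[...,:3]
E
python3 - <<'E'
from h import *
for n in ['scene','top']:
    im,P=cloud(n); cv2.imwrite(f'pics/{n}0.png',im); np.save(f'{n}0.npy',P)
    c=arm.get_calibration(n); print(n,c['vfov'],np.round(c['world_from_camera'],3).tolist(), np.isfinite(P[...,0]).mean())
print(arm.read_time_s())
E
```

```text
pics
scene 52.302971908484515 [[0.735, 0.586, -0.341, 1022.297], [0.678, -0.646, 0.351, -412.372], [-0.015, -0.489, -0.872, 1216.432], [0.0, 0.0, 0.0, 1.0]] 0.99601171875
top 55.742101250056834 [[0.004, -0.983, 0.181, 400.264], [-1.0, -0.008, -0.021, 33.69], [0.022, -0.181, -0.983, 1126.829], [0.0, 0.0, 0.0, 1.0]] 0.9960703125
0.1
```

View pics/top0.png

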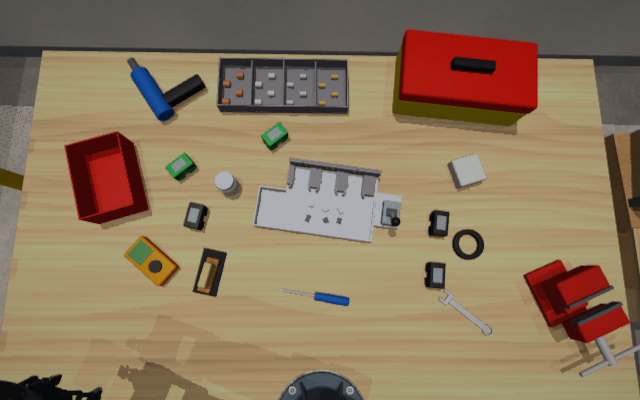

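View pics/scene0.png

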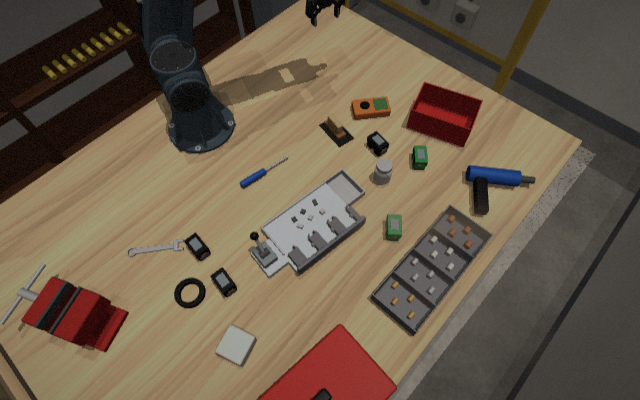

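Top view: dock at (255–400, 160–240), trough on its left end; scraper on mat (210,272); packs at (195,216), (438,223), (435,275); chips around (308–341, 205–222).

```bash
python3 - <<'E'
from h import *
im=cv2.imread('pics/top0.png'); P=np.load('top0.npy')
cv2.imwrite('pics/crop1.png',cv2.resize(im[150:255,245:410],None,fx=4.8,fy=4.8,interpolation=cv2.INTER_CUBIC))
def rect(n,box,zlo,zhi):
    u0,v0,u1,v1=box; Q=P[v0:v1,u0:u1].reshape(-1,3); Q=Q[(Q[:,2]>zlo)&(Q[:,2]<zhi)]
    r=cv2.minAreaRect(Q[:,:2].astype(np.float32)); print(n,len(Q),np.round(r[0],1),np.round(r[1],1),round(r[2],1),'z',np.round(np.percentile(Q[:,2],[5,50,95]),1))
rect('packL',(175,195,215,240),44,56)
rect('packR1',(422,202,456,243),44,56)
rect('packR2',(418,255,452,295),44,56)
rect('rib',(185,240,235,305),53,66)
rect('foot',(185,240,235,305),12,66)
rect('mat',(185,240,235,305),2.5,66)
rect('backstop',(270,145,395,205),58,72)
rect('deck',(245,150,405,250),16,24)
rect('deck+',(245,150,405,250),14,80)
rect('knob',(380,200,410,235),75,140)
rect('jar',(205,165,245,205),70,100)
for v,u in [(226,258),(241,372),(188,258),(205,300),(170,330),(200,365),(210,270)]: print((u,v),np.round(P[v,u],1))
c=arm.get_calibration('top');print(c['cx'],c['cy'])
E
```

```text
packL 394 [556.2 366.7] [44.6 71.9] 77.5 z [46.9 50.8 54. ]
packR1 387 [ 539.7 -343.9] [45.5 72.4] 82.4 z [47.  50.9 54.3]
packR2 403 [ 390.2 -324.3] [44.7 71.8] 87.1 z [47.4 50.9 54.3]
rib 215 [389. 324.] [23.3 69.3] 75.8 z [56.1 60.  63.4]
foot 467 [389.1 324.3] [35.3 96.3] 76.2 z [17.8 46.  62.3]
mat 1461 [396.5 323.7] [188.3 143.3] 2.7 z [ 2.7  5.5 60.8]
backstop 420 [701.3 -37.2] [267.1  14.6] 82.2 z [60.1 65.2 68.9]
deck 4670 [600.4 -21.7] [426.1 196.5] 82.3 z [17.5 20.7 23.4]
deck+ 7542 [606.  -22.4] [426.1 207.7] 82.3 z [17.8 22.2 62. ]
knob 81 [ 539.8 -195.9] [21.6 36.6] 89.6 z [ 77.8 123.5 128.5]
jar 289 [650.6 277.7] [53.2 49.4] 45.8 z [79.4 85.3 88.4]
(258, 226) [530.2 187.6   1.3]
(372, 241) [ 487.7 -152.6   -0.9]
(258, 188) [646.  191.3   1.7]
(300, 205) [591.4  62.9  20.1]
(330, 170) [697.5 -26.1  27.5]
(365, 200) [ 607.9 -130.8   20.8]
(270, 210) [5.789e+02 1.533e+02 3.000e-01]
317.7183907052055 200.84153763529352
```

View pics/crop1.png

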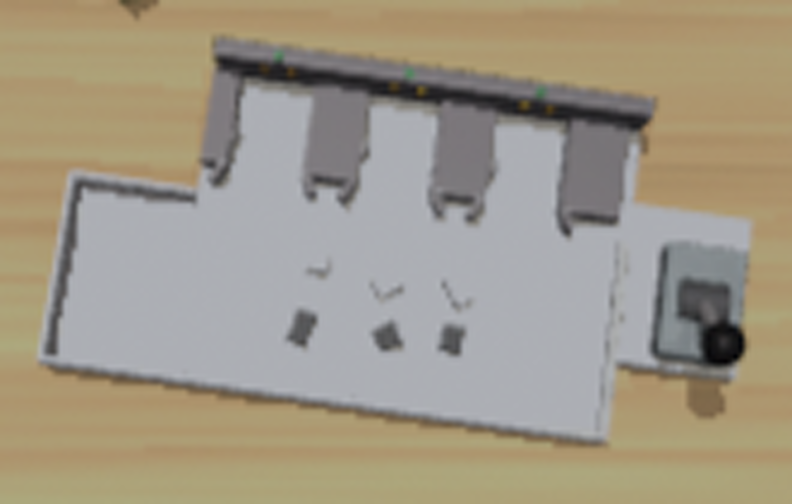

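Crop: three dark chips at crop (302,328), (387,337), (452,340) and three pale ones at (320,268), (386,290), (457,296). Next, a closer look from the wrist camera over the dock and then over the mat.

```bash
cat >> h.py <<'E'
YAW=np.radians(-7.75); O=np.array([603.7,-9.2])
def Rw(yaw): c,s=np.cos(yaw),np.sin(yaw); return np.array([[c,-s],[s,c]])
def d2w(x,y): return O+Rw(YAW)@np.array([x,y])
def w2d(p): return (np.asarray(p)[...,:2]-O)@Rw(YAW)
def down(yaw):
    """tool down, closing axis perpendicular to an object's x axis at yaw; half turn nearest present wrist"""
    y=np.array([-np.sin(yaw),np.cos(yaw),0]); z=np.array([0,0,-1.])
    if y@np.array(arm.read_ee_rot())[:,1]<0: y=-y
    return np.stack([np.cross(y,z),y,z],1)
def gp(xy,z,R=None,vel=150,fl=None,pose=False):
    """grasp point to xy,z"""
    p=[xy[0],xy[1],z+155]
    if pose: return arm.move_pose(p,R)
    return arm.line_to(p,R,vel=vel,force_limit=fl)
def wrist():
    c=arm.get_calibration('wrist'); im,d=arm.grab_frame('wrist')
    f=200/np.tan(np.radians(c['vfov']/2)); v,u=np.mgrid[0:400,0:640]
    x=u-c['cx']; y=v-c['cy']; r=np.hypot(x,y)+1e-9; t=r/f
    D=np.stack([np.sin(t)*x/r,np.sin(t)*y/r,np.cos(t)],-1)
    T=np.array(c['world_from_camera']); W=D@T[:3,:3].T
    with np.errstate(all='ignore'):
        P=T[:3,3]+W*(d/D[...,2])[...,None]
    P[(d==0)|(t>1.4)]=np.nan
    return im,P,W,T[:3,3]
def ortho(im,W,C,z,fn,x0,x1,y0,y1,s=0.5):
    """rectified top view on plane z; fn maps plane xy (local) to world; rows: local x falling, cols: local y falling"""
    pass
def rect(Q,zlo,zhi):
    Q=Q.reshape(-1,3); Q=Q[(Q[:,2]>zlo)&(Q[:,2]<zhi)]
    r=cv2.minAreaRect(Q[:,:2].astype(np.float32)); return len(Q),np.round(r[0],1),np.round(r[1],1),round(r[2],1),np.round(np.median(Q[:,2]),1)
E
python3 - <<'E'
from h import *
print(np.round(arm.read_ee_rot(),2).tolist())
gp([500,-10],330,down(YAW),pose=True)
im,P,W,C=wrist(); cv2.imwrite('pics/w1.png',im); np.savez('w1.npz',P=P,W=W,C=C); print(C,arm.read_time_s())
D=np.dstack([w2d(P),P[...,2]])
S=D[(abs(D[...,0])<130)&(D[...,1]>-235)&(D[...,1]<205)]
print('all',rect(S,14,80)); print('stop',rect(S,58,72))
B=S[(S[:,0]<30)&(S[:,1]>-140)]
m=(D[...,0]>-90)&(D[...,0]<20)&(D[...,1]>-140)&(D[...,1]<118)&(D[...,2]>25)&(D[...,2]<40)
n,l,st,ce=cv2.connectedComponentsWithStats(m.astype(np.uint8))
for i in range(1,n):
    if st[i,4]>15: print(st[i,4],np.round(ce[i]),np.round(D[l==i].mean(0),1))
E
```

```text
[[-0.96, 0.28, -0.0], [0.28, 0.96, -0.0], [0.0, -0.0, -1.0]]
[421.26657301   0.70033726 453.99571781] 2.4417
all (27516, array([  1.9, -13.3]), array([208.2, 427. ]), 0.2, np.float64(20.6))
stop (1420, array([ 83.3, -55.1]), array([339. , 109.2]), 68.4, np.float64(64.4))
112 [355. 186.] [-58.4  41.8  27.7]
103 [319. 187.] [-56.9 -10.6  29.4]
101 [291. 190.] [-52.  -50.3  28.7]
117 [291. 209.] [-22.1 -50.3  27.8]
98 [322. 208.] [-24.5  -5.6  28.7]
90 [351. 214.] [-16.1  37.6  29.6]
```

View pics/w1.png

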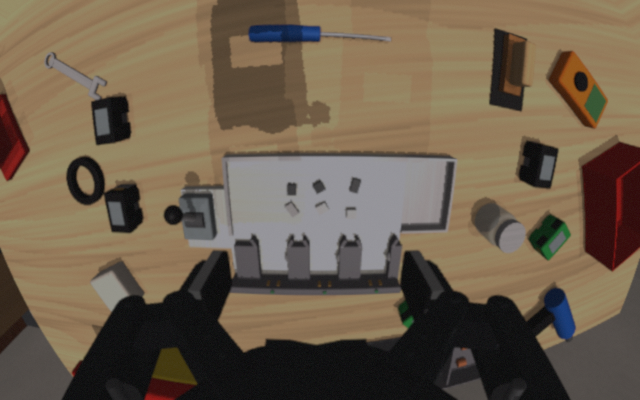

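Wrist view confirms six chips (rows at image y≈187 and ≈209, columns x≈291–355), dock x −58…−16, dock y −50…42, so one pass centred at dock x −38 covers them all. Next, take the scraper.

```bash
python3 - <<'E'
from h import *
ys=np.radians(-14.2); S=[389,324]
arm.set_gripper(62,60)
gp(S,140,down(ys),pose=True)
im,P,W,C=wrist(); cv2.imwrite('pics/w2.png',im)
Q=P[(np.hypot(P[...,0]-389,P[...,1]-324)<75)]
print('rib',rect(Q,53,66),'foot',rect(Q,13,66))
print('hit',gp(S,42,vel=80,fl=15))
arm.set_gripper(10,60); print(arm.read_width(),arm.read_grasp_force(),arm.read_ee_pos())
gp(S,95,vel=80)
print(arm.read_width(),arm.read_ft_force(),arm.read_time_s())
gp(d2w(-38,-105),115,down(YAW),vel=180)
print('contact',gp(d2w(-38,-105),50,vel=40,fl=6),np.array(arm.read_ee_pos())-[0,0,155],arm.read_width(),arm.read_ft_force())
im,P,W,C=wrist(); cv2.imwrite('pics/w3.png',im); print(arm.read_time_s())
E
```

```text
rib (2823, array([386.9, 323.7]), array([22.1, 69.5]), 75.9, np.float64(59.5)) foot (4748, array([386.9, 323.7]), array([34.4, 95. ]), 76.1, np.float64(58.4))
hit False
21.820175582517663 59.32544767856598 [389.07513857 324.04244947 197.29702025]
21.20557729452674 [ 0.26223371  0.48813966 -1.14043071] 6.975
contact True [ 551.82179529 -108.23585983   58.21255616] 21.152090624605147 [-1.91445097 -1.25335768  6.48474615]
11.0167
```

View pics/w3.png

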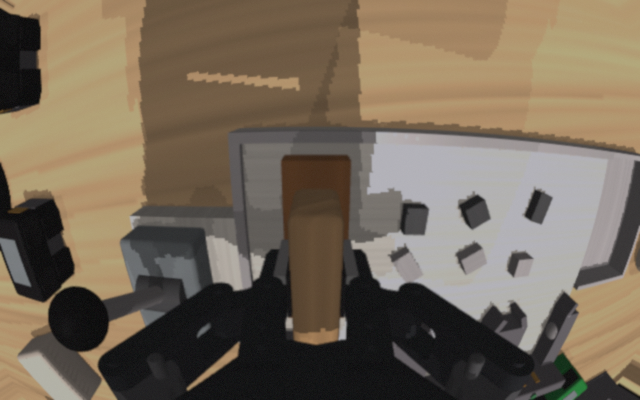

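```bash
python3 - <<'E'
from h import *
z=58.6
gp(d2w(-38,-105),z,vel=20)
for y,v in [(0,80),(90,70),(125,60)]:
    print(gp(d2w(-38,y),z,vel=v,fl=25),w2d(arm.read_ee_pos()),np.round(arm.read_ft_force(),1),arm.read_width())
gp(d2w(-38,125),110,vel=80)
gp(d2w(-38,-40),200,vel=200)
im,P,W,C=wrist(); cv2.imwrite('pics/w4.png',im); print(arm.read_width(),arm.read_time_s())
E
```

```text
False [-37.98524747  -0.34943173] [ 0.1 -1.2 -0.7] 21.627437512676877
False [-37.95266521  89.68552848] [ 0.7 -0.5 -1.2] 21.499381991959556
False [-37.24770568 126.41318555] [-0.8  0.1 14.6] 21.401470640219003
21.417634419536704 16.825
```

View pics/w4.png

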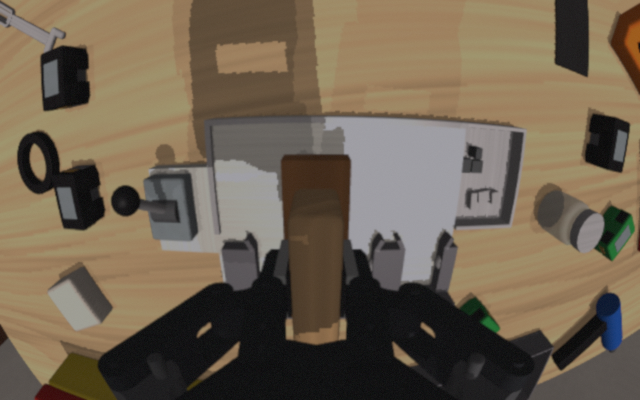

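The deck looks clear, and the chips lie in the trough at (470,158) and (482,197). Next, return the scraper and check.

```bash
python3 - <<'E'
from h import *
ys=np.radians(-14.2); S=[389,324]
gp(d2w(-38,60),130,vel=200)
gp(S,110,down(ys),vel=180)
gp(S,55,vel=100)
print('contact',gp(S,36,vel=25,fl=5),arm.read_ee_pos(),arm.read_width())
arm.set_gripper(60); arm.wait(.2)
gp(S,200,vel=150)
im,P,W,C=wrist()
Q=P[(np.hypot(P[...,0]-389,P[...,1]-324)<80)]
print('rib',rect(Q,53,66),'foot',rect(Q,13,66))
dark=(im.max(2)<70)&(abs(P[...,2]-4)<5)&(np.hypot(P[...,0]-389,P[...,1]-324)<90)
print('mat',rect(P[dark],-9,20))
gp([500,-10],330,down(YAW),pose=True)
im,P,W,C=wrist(); cv2.imwrite('pics/w5.png',cv2.resize(im[140:310,200:480],None,fx=2.8,fy=2.8)); print(arm.read_time_s())
im,P=cloud('top'); cv2.imwrite('pics/top1.png',im)
Q=P.reshape(-1,3)
for n,c in [('L',(556,367)),('R1',(540,-344)),('R2',(390,-324))]: print(n,rect(Q[np.hypot(*(Q[:,:2]-c).T)<75],44,56))
E
```

```text
contact True [388.94774069 324.14003543 197.09352525] 21.3184429429183
rib (1823, array([386.7, 324.3]), array([22.2, 69.4]), 76.3, np.float64(59.6)) foot (3095, array([386.7, 323.7]), array([33.9, 95.2]), 75.9, np.float64(58.4))
mat (3995, array([394.4, 323.4]), array([ 68.3, 128.3]), 78.7, np.float64(3.8))
24.1583
L (393, array([556.7, 366.5]), array([44.4, 72.1]), 78.4, np.float64(50.7))
R1 (386, array([ 539.3, -344. ]), array([45.6, 72.6]), 82.4, np.float64(50.9))
R2 (414, array([ 390.5, -324. ]), array([44.4, 71.9]), 85.8, np.float64(50.9))
```

View pics/w5.png

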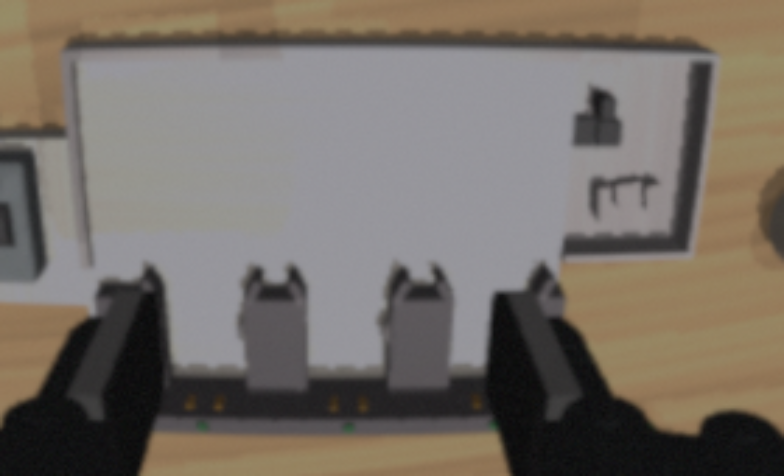

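Deck clear; the six chips lie in the trough (crop (575–660, 90–215)). Next, the left pack goes into bay 2.

```bash
cat >> h.py <<'E'
def find(c,r=75):
    im,P=cloud('top'); Q=P.reshape(-1,3); Q=Q[np.hypot(*(Q[:,:2]-c).T)<r]; Q=Q[(Q[:,2]>44)&(Q[:,2]<56)]
    q=cv2.minAreaRect(Q[:,:2].astype(np.float32)); (w,h),a=q[1],q[2]
    if w>h: a+=90
    yaw=a-90; print('pack',len(Q),np.round(q[0],1),np.round(q[1],1),'yaw',yaw); return np.array(q[0]),np.radians(yaw)
def pick(c,yaw):
    arm.set_gripper(66,80)
    gp(c,180,down(yaw),pose=True)
    im,P,W,C=wrist(); Q=P[np.hypot(P[...,0]-c[0],P[...,1]-c[1])<60]; print('near',rect(Q,44,56))
    gp(c,90,vel=200); print('hit',gp(c,40,vel=70,fl=12))
    arm.set_gripper(30,80); print('w',arm.read_width(),arm.read_grasp_force())
    gp(c,100,vel=100); print('held',arm.read_width(),np.round(arm.read_ft_force(),1))
def enter(by,via):
    for v in via: gp(v,110,vel=250)
    gp(d2w(-25,by),110,down(YAW),vel=200)
    gp(d2w(-25,by),70,vel=100)
    print('deck',gp(d2w(-25,by),54,vel=25,fl=5),arm.read_ee_pos()[2]-155,'w',arm.read_width())
    z=arm.read_ee_pos()[2]-155+.5; gp(d2w(-25,by),z,vel=20); f0=np.array(arm.read_ft_force())
    print('in',gp(d2w(18,by),z,vel=30,fl=25),w2d(arm.read_ee_pos()),'dF',np.round(np.array(arm.read_ft_force())-f0,1),'w',arm.read_width())
def push(by):
    arm.set_gripper(64); x=w2d(arm.read_ee_pos())[0]
    gp(d2w(x,by),125,vel=150); gp(d2w(-55,by),125,vel=200); arm.set_gripper(0)
    gp(d2w(-55,by),50,vel=150)
    r=gp(d2w(13.5,by),50,vel=30,fl=38)
    print('push',r,w2d(arm.read_ee_pos()),np.round(arm.read_ft_force(),1))
    gp(d2w(-55,by),50,vel=150); gp(d2w(-55,by),130,vel=200)
def check(by):
    im,P,W,C=wrist(); D=np.dstack([w2d(P),P[...,2]]); Q=D[(abs(D[...,1]-by)<38)&(D[...,0]>-70)&(D[...,0]<94)]
    print('bay',rect(Q,66,76),arm.read_time_s()); return im
E
python3 - <<'E'
from h import *
arm.set_gripper(66)
c,y=find((556.5,366.5)); pick(c,y)
enter(80,[(520,300)])
im=check(80); cv2.imwrite('pics/w6.png',im)
E
```

```text
pack 394 [556.5 367. ] [44.7 71.7] yaw -11.168899536132812
near (3994, array([554.2, 366.5]), array([44.9, 71.3]), 79.5, np.float64(49.9))
hit False
w 42.585445892407265 82.98627376556396
held 42.47445649782489 [ 0.3  0.4 -4.4]
deck True 60.814360170846925 w 42.926769791424206
in False [17.89915013 80.02336089] dF [ 1.2 -1.3 -0.9] w 42.66277678592774
bay (13868, array([15.4, 79.3]), array([70.2, 72.2]), 90.0, np.float64(70.4)) 33.5
```

View pics/w6.png

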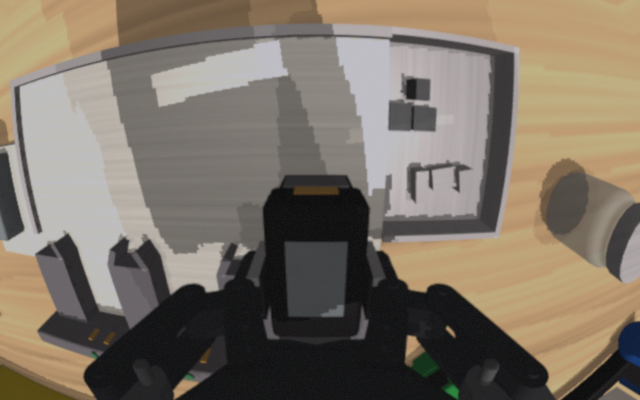

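The pack sits well in the bay mouth with little side force, and all six chips are in the trough at (390–470, 75–200). Next, push it home.

```bash
python3 - <<'E'
from h import *
push(80)
im=check(80); cv2.imwrite('pics/w7.png',im)
E
```

```text
push False [12.04141238 79.99920682] [-16.1   1.   10.6]
bay (266, array([37.2, 79.3]), array([28.4, 10.5]), 0.7, np.float64(70.1)) 39.85
```

```bash
cat >> h.py <<'E'
def look(by):
    gp(d2w(-140,by),230,down(YAW),pose=True); arm.set_gripper(85)
    im,P,W,C=wrist(); D=np.dstack([w2d(P),P[...,2]]); Q=D[(abs(D[...,1]-by)<35)&(D[...,0]>-70)&(D[...,0]<110)]
    print('pack',rect(Q[Q[:,0]<93],67,76),'rear/front',np.percentile(Q[(Q[:,2]>67)&(Q[:,2]<76)][:,0],[.5,99.5]),'stop',np.percentile(Q[(Q[:,2]>60)&(Q[:,2]<67)&(Q[:,0]>90)][:,0],[2,98]) if ((Q[:,2]<67)&(Q[:,2]>60)&(Q[:,0]>90)).any() else None)
    return im
E
python3 - <<'E'
from h import *
im=look(80); cv2.imwrite('pics/w8.png',cv2.resize(im[150:400,150:490],None,fx=2.3,fy=2.3))
E
```

```text
pack (993, array([44.9, 79.9]), array([48.5, 44.7]), 0.6, np.float64(69.8)) rear/front [20.95659134 67.55957546] stop None
```

View pics/w8.png

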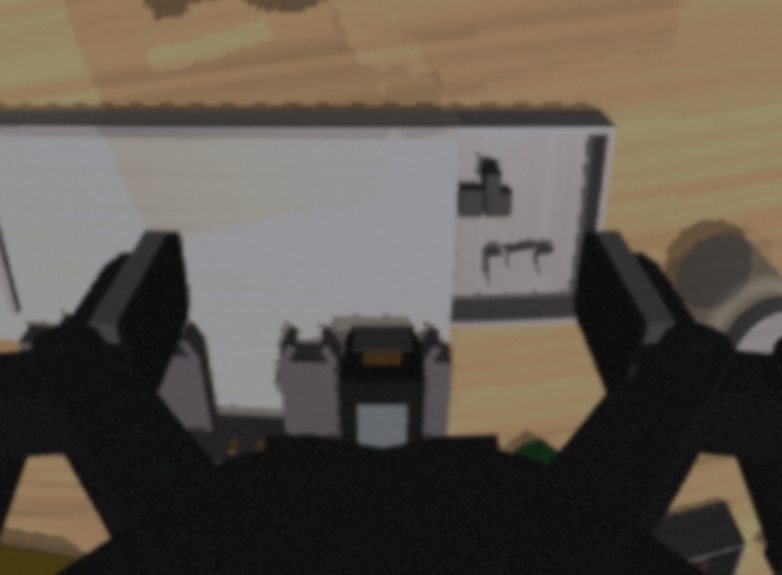

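The pack's rear face is at about dock x 21–23 (wrist view reads ~2 mm low), so it is home past the ball in bay 2. Next, the nearer right-hand pack goes into bay 1.

```bash
python3 - <<'E'
from h import *
c,y=find((390.5,-324)); find((539,-344)); find(d2w(58,80),60)
arm.set_gripper(66); pick(c,y)
enter(0,[(420,-200)])
push(0); look(0); print(arm.read_time_s())
E
```

```text
pack 407 [ 390.4 -324.2] [44.6 72. ] yaw -3.71722412109375
pack 387 [ 539.7 -343.4] [44.7 72.4] yaw -8.182418823242188
pack 32 [671.7  53.4] [95.5 73.9] yaw 82.27201080322266
near (4015, array([ 388.7, -325.7]), array([44.7, 72. ]), 85.0, np.float64(49.9))
hit False
w 42.97780267701606 82.14816927909851
held 42.457075098243735 [-0.8  0.3 -2.2]
deck True 60.83770191896778 w 42.712315274115035
in False [ 1.78788685e+01 -5.56036481e-03] dF [0.4 0.2 0.1] w 42.632729235987966
push False [12.24777916 -0.1800459 ] [-14.6  -1.6   9.6]
pack (978, array([45.1, -0.1]), array([47.7, 44.7]), 0.2, np.float64(69.8)) rear/front [21.45159132 68.17123166] stop None
58.75
```

```bash
python3 - <<'E'
from h import *
c,y=find((539.5,-343.5))
arm.set_gripper(66)
gp((420,-200),230,down(YAW),pose=True)
pick(c,y)
enter(-80,[(420,-310),(420,-120)])
push(-80); look(-80); print(arm.read_time_s())
gp((420,300),330,down(YAW),pose=True)
im,P=cloud('top'); cv2.imwrite('pics/top2.png',cv2.resize(im[140:300,180:480],None,fx=2.6,fy=2.6,interpolation=cv2.INTER_CUBIC))
D=np.dstack([w2d(P),P[...,2]])
for by in (-80,0,80):
    Q=D[(abs(D[...,1]-by)<38)&(D[...,0]>-20)&(D[...,0]<110)]; print(rect(Q,66,80))
E
```

```text
pack 384 [ 539.9 -343.3] [44.7 72.8] yaw -7.980094909667969
near (4017, array([ 537.3, -345.1]), array([44.7, 71.4]), 82.0, np.float64(49.9))
hit False
w 42.71800121048861 82.76299238204956
held 42.590561377826546 [-0.2  0.1 -2. ]
deck True 60.85976167414577 w 42.93668359784154
in False [ 17.90191059 -80.01456163] dF [-0.1 -1.9  1.4] w 42.34176554527056
push False [ 12.21979332 -80.06168351] [-14.6   1.3   9.8]
pack (978, array([ 44.8, -80.5]), array([44.2, 47.3]), 89.4, np.float64(69.8)) rear/front [21.27488474 67.44865542] stop None
76.6167
(414, array([ 64.9, -78.5]), array([73. , 83.4]), 89.2, np.float64(70.5))
(420, array([64.4, -1.4]), array([82.2, 73. ]), 2.2, np.float64(70.6))
(412, array([64.1, 79.9]), array([74.1, 83.6]), 88.8, np.float64(70.6))
```

View pics/top2.png

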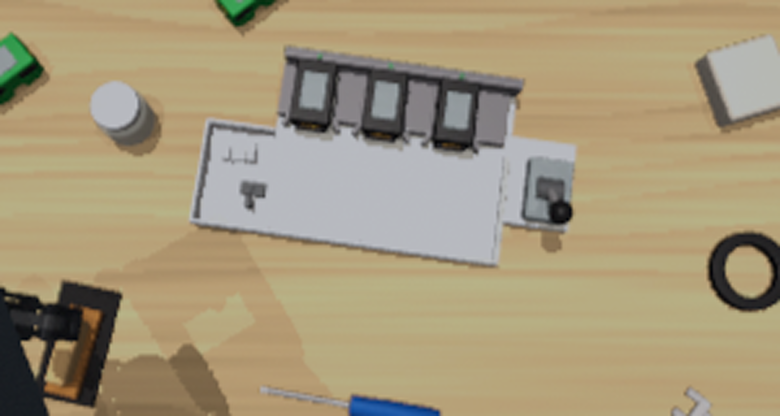

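All three packs are seated in the bays (crop (313,95), (384,103), (457,112)), the scraper is on its mat and the deck is clear. Next, the switch.

```bash
python3 - <<'E'
from h import *
arm.set_gripper(0)
gp(d2w(-110,-195),230,down(YAW),pose=True)
gp(d2w(-110,-195),116,vel=150)
print(gp(d2w(9,-195),116,vel=50,fl=12),w2d(arm.read_ee_pos()),np.round(arm.read_ft_force(),1))
gp(d2w(-30,-195),116,vel=150); gp(d2w(-60,-195),260,vel=200)
gp((420,-330),330,down(YAW),pose=True)
im,P=cloud('top'); cv2.imwrite('pics/top3.png',cv2.resize(im[140:310,180:480],None,fx=2.6,fy=2.6,interpolation=cv2.INTER_CUBIC))
D=np.dstack([w2d(P),P[...,2]]); Q=D[(abs(D[...,1]+195)<35)&(abs(D[...,0])<80)&(D[...,2]>95)&(D[...,2]<135)]
print('knob',np.median(Q,0),Q.min(0),Q.max(0)); print(arm.read_time_s())
E
```

```text
True [   4.69270447 -194.99468928] [-1.9  0.1  0.5]
knob [  25.91648176 -193.84587602  121.66367691] [  13.38795227 -207.00041433   95.67145815] [  38.28244769 -182.86709844  127.69847502]
85.7583
```

View pics/top3.png

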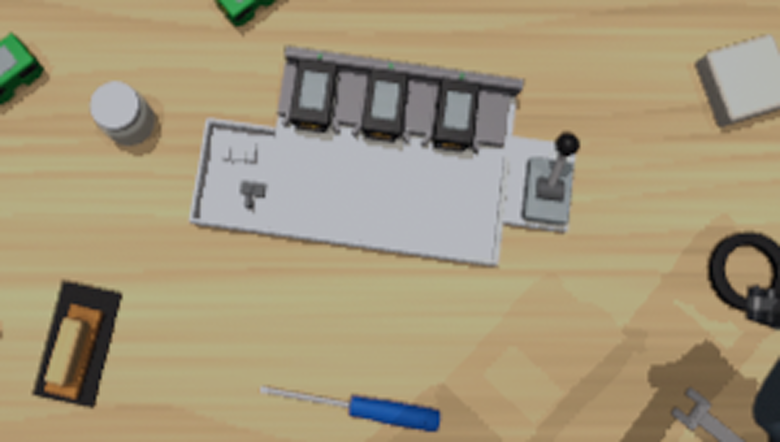

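The lever leans to +x (knob at crop (567,143)). One firmer nudge will confirm it has reached the stop, then I'll hand in.

```bash
python3 - <<'E'
from h import *
gp(d2w(-40,-195),240,down(YAW),pose=True)
gp(d2w(-40,-195),116,vel=150)
print(gp(d2w(12,-195),116,vel=30,fl=22),w2d(arm.read_ee_pos()),np.round(arm.read_ft_force(),1))
gp(d2w(-30,-195),116,vel=150); gp(d2w(-60,-195),260,vel=200)
gp((420,-100),330,down(YAW),pose=True); arm.wait(.5)
print(arm.read_time_s()); print(arm.hand_in())
E
```

```text
True [   5.40121697 -195.04233404] [-3.8  0.1  1.7]
91.375
the job is handed in; nothing more can be done
None
```

The job is handed in at about 91 s: all six chips are in the trough, the scraper is upright on its mat, three packs are pushed home in their bays, and the switch is against its on stop. The ball clicks are inferred from the measured pack positions, as I did not read the ball joints.

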